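Set a filter changer to its third click

TASK

Set the photometer's filter changer by its black lever: first push the lever fully home to the end of the slot with the red mark, then push it back the other way through exactly three clicks, so that it rests in the third click place from home, never running on past it. Only push the lever with the fingertips or the outside of the fingers, without pinching or forcing it, leave the other things on the bench alone, and finish clear of the lever.

Things in the scene. Friction and masses are not known exactly. Their poses are not given: they have to be found in the camera images.
- changer: Filter changer fixed to the bench: dark foot 140x200x12 mm (x,y,z), white housing 120x190 mm, flat top 50 mm above the bench. Origin: centre of its underside, z up; +y: the way the lever advances; +x: away from the robot, to the blue head (x 0 to 60, y -18 to 18, up to 95 mm above the bench). The lever's slot runs along y at x = -40 mm, its home end, with a red dash, at y = -40 mm.
- lever (a joint): Lever's way along the slot (m), growing to the changer's +y. Home 0; click places every 16 mm: 0.016, 0.032, 0.048 (third), 0.064, 0.080; rigid stops -0.003, 0.083. It starts in the first or second (rarely poised on the crest between). Leaving a place takes 4 to 8 N, falling to nothing at the crest 8 mm on; then the lever snaps by itself into the next place, ahead of a slow finger, and stays.
- lever_mid (a point): Centre of the lever, a black upright paddle on the slot: 18 mm wide across the slot (22 at its pads), 14 mm thick along it over both pads, 50 mm high above the housing's top. This point is 27 mm above that top (77 mm above the bench), at changer x = -40, y = -40 mm + lever position. A thin aluminium filter slide moves with it, up to 5 mm above the housing's top; black dots mark the six places.
- blue_pad (a point): Blue push pad 22 x 3 x 30 mm on the lever's +y face (changer axes): push it toward -y to send the lever home. The point is the centre of the pad's face, 77 mm above the bench, 7 mm from the lever's middle.
- orange_pad (a point): Orange push pad 22 x 3 x 30 mm on the lever's -y face: push it toward +y to advance the lever. The point is the centre of the pad's face, 77 mm above the bench, 7 mm from the lever's middle.
- beaker: Loose clear glass beaker, 49 mm across, 59 mm high, near the changer's +y end; leave it alone. Origin at the centre of its underside.
- bung: Loose brick-red rubber bung, 35 mm across, 28 mm high, near the changer's -y end; leave it alone. Origin at the centre of its underside.
- dish: Loose petri dish with a red medium, 90 mm across, 15 mm high, on the bench to the left; leave it alone. Origin at the centre of its underside.
- pipette: Loose micropipette lying on the bench to the right, 238 x 28 x 30 mm; leave it alone. Origin under its middle.
Not all that is in view belongs to the job. What is meant by the changer is not turquoise, and is the larger of those in its own colour.

How it is judged:
On the way:
1. the lever is fully home (joint below 3 mm) (value of joint lever below 0.003 m), for 0.2 s.
At the end, for the whole second after the job is handed in: after having been home, the lever rests in the third click place (48 mm from home, within 3 mm), and the beaker, bung, dish and pipette are within 15 mm of where they stood (value of joint lever between 0.045 and 0.051 m and velocity of joint lever between -0.005 and 0.005 m/s and distance of each of beaker, bung, dish, pipette from where it was at the start of the episode below 0.015 m); the robot touches nothing.
It fails at once if the lever ran past the third click, over the next crest (value of joint lever above 0.058 m).
It fails at once if the lever was pinched (fingers on both pads at once) (contact force between the fingers and lever_c4 above 1 N and contact force between the fingers and lever_c3 above 1 N).
It fails at once if the lever was forced (more than 40 N) (contact force between the fingers and lever_c4 above 40 N or contact force between the fingers and lever_c3 above 40 N).
It fails at once if a bystander was lifted or pushed away (distance of any of beaker, bung, dish, pipette from where it was at the start of the episode above 0.02 m).
It also fails if it takes over 56 s, if anything falls off the work surface, if the arm or the gripper's body presses on something with over 40 N, if the wrist force passes 120 N, or if a joint passes its speed limit or range.

ROBOT

A 6-joint arm with a two-finger parallel gripper is mounted at the origin on a cart in front of the work surface, level with it; the furniture and walls round the work are solid. World frame = base frame: x ahead of the robot, y to its left, z up, the work surface at z = 0. Lengths are in m, angles in rad, forces in N, time in s.
With the tool pointing down it reaches from about 0.35 to 0.975 m from the base axis. Payload 4.9 kg.
Tool frame: the origin (TCP) lies midway between the tips of the shut fingers; the grasp point (between the pads) lies 19 mm behind it; z points along the fingers, y is the line along which they close (so a half turn about z gives the same grasp; the last joint's range is limited). The gripper opens to 85 mm and grips with 20 to 120 N. Pads are 22 mm wide; open, the fingers measure 114 mm over their backs; the gripper's body (76 mm by 85 mm) begins 54 mm behind the grasp point. The pads swing forward as they close: fully open they stand 13 mm farther back than shut.
Start: joints at [0.998, 0.053, 1.613, -0, 1.476, -0.119], TCP at [0.274, 0.562, 0.231] pointing down, gripper open.
Joint ranges: [-3.01, 3.01], [-1.01, 2.22], [0.06, 2.58], [-1.02, 4.17], [0.09, 2.62], [-3.14, 3.14]. Speed limits (rad/s): [2.57, 2.57, 3.14, 3.14, 3.14, 3.14].

INTERFACE

Orientations are given as a unit quaternion [w, x, y, z].
In Python, from plant import state, grab_frame, camera_info, job_done, spot_in, masks_of, pinpoint gives the robot as it stands.
- The arm moves only by the shell command python3 -m handwheel 'ROWS' [OPENING]. ROWS is JSON, a list that holds one entry, the list of rows, each a list of 6 numbers: the shift along the world's x, y, z in m, then the turn, a rotation vector about the world's x, y, z in degrees. In form: [[[tx, ty, tz, ax, ay, az], ...]]. A call has 1 to 20 rows; each row shifts and turns the commanded pose from where the row before left it; what a row does not reach is not made up. A row lasts 1/12 s, in which the tool goes at most 41.7 mm and 7.16 degrees, less where a joint would pass 70% of its speed; a pose out of reach is approached as far as the arm can. A call is refused whole if a number of a shift passes 0.0417 or a number of a turn 7.16, either way. A call with a gripper value outside its range is refused whole. OPENING is the opening, from 0 (shut) to 1 (fully open), set as the call begins (- or left out, the last holds). The fingers move at their own pace and stop on an object; the grip force is fixed at half the most. Time passes only in rows, so rows that do not move let the fingers close. It gives the time, the measured TCP pose, the force, the opening and the grip force at its end, in the units of the state.
- state(): the state, without advancing time (a new reading comes with each control period).
- grab_frame(name): name is "scene" or "top" or "wrist"; returns (picture, depth): 384x512x3 uint8, blue, green, red; 384x512 float32, m along the optical axis (not along the pixel's ray), 0 where there is no reading.
- camera_info(name): a dict with "fx", "fy", "cx", "cy" (pixels), "T" (4x4, takes a point from camera to world coordinates). Camera axes: x right, y up, looking along -z (the intrinsics and any distortion apply to the point x, -y, -z); pixel columns grow to the right and rows downward; lengths in m; the calibration is good to about 2 mm. A picture is of the moment at which its call begins: read the wrist's pose just before it. camera_info takes no time and is no camera call; for the wrist camera it gives the pose at the moment of the call.
- job_done(): hands the job in; it is judged then, once.
Trained networks look in the newest picture that a camera, given by its name, has taken for a name from the list of things; names that differ only in an ending like _2 or _b are one class to them, and where a whole thing is asked for, a point or a joint stands for the part that bears it (a point fixed in the world has none). Each returns a list of dicts, best first, with "conf" (0 to 1); they miss things now and then, are a little off and sometimes report something else, mostly with a low value. They report only what shows in the picture. A call takes as long as a camera call. They do not tell look-alikes from the thing itself.
- spot_in(camera, thing): "box" ([left, top, width, height] in pixels, round what is visible of it).
- masks_of(camera, thing): "region" (384x512 bool, what is visible of it) and "box" ([left, top, width, height] in pixels, round what is visible of it).
- pinpoint(camera, thing): "position" ([column, row] in pixels: a listed point, or the origin of a listed thing).
The state is a dict: "time": time; "joint_pos": joint angles; "joint_vel": joint speeds; "joint_efforts": joint torques, N m; "tool_pos": TCP position; "tool_rot": TCP orientation; "contact_force": force on the tool from outside, world axes, zero at the start; "ft_torque": the same for the moment, N m; "gripper_width": opening from 0.0 (shut) to 1.0 (fully open); "grasp_force": force on a finger pad.
Only numpy, scipy, OpenCV 4.12 (cv2) and the standard library are available. Lean on these libraries where they do the work, as an engineer would, in place of code of your own. Each camera call takes 0.05 s, during which the arm holds its last target. There are 200 camera calls.

## Working session

There is one attempt and no reset: what is moved stays moved. The work goes in short steps, Python scripts to look and compute and a shell command to move; the robot and the scene stay as the last step left them, time stands still between calls to the robot, and variables do not carry over. Pictures are saved under pics/ and viewed, at most 10 in all, crops included, and the job is handed in when it is done.

```bash
mkdir -p pics
cat > h.py <<'E'
import numpy as np, cv2
from plant import *
def world(cam,uv,depth=None,z=None,info=None):
    c=info or camera_info(cam); T=np.array(c["T"])
    d=np.array([(uv[0]-c["cx"])/c["fx"],-(uv[1]-c["cy"])/c["fy"],-1.])
    if z is not None:
        r=T[:3,:3]@d; return T[:3,3]+r*(z-T[2,3])/r[2]
    return T[:3,:3]@(d*depth)+T[:3,3]
E
python3 - <<'E'
from h import *
ims=[]
for c in ("scene","top"):
    im,d=grab_frame(c); cv2.imwrite(f"pics/{c}0.png",im); np.save(f"{c}_d.npy",d)
    i=camera_info(c); print(c,{k:v for k,v in i.items() if k!="T"},np.round(i["T"],3).tolist())
    for t,z in (("lever_mid",.077),("blue_pad",.077),("orange_pad",.077),("changer",0),("beaker",0),("bung",0),("dish",0),("pipette",0)):
        for p in pinpoint(c,t): print(t,round(p["conf"],2),np.round(p["position"]),np.round(world(c,p["position"],z=z),3))
E
```

```text
scene {'fx': 449.5571866862477, 'fy': 449.5571866862477, 'cx': 254.89317967759453, 'cy': 189.097583849509} [[0.654, 0.501, -0.568, -0.451], [-0.757, 0.449, -0.476, -0.825], [0.017, 0.74, 0.672, 1.194], [0.0, 0.0, 0.0, 1.0]]
lever_mid 0.65 [253. 191.] [ 0.48  -0.037  0.077]
lever_mid 0.65 [384. 285.] [ 0.426 -0.605  0.077]
lever_mid 0.5 [304. 250.] [ 0.375 -0.345  0.077]
blue_pad 0.67 [300. 251.] [ 0.365 -0.336  0.077]
blue_pad 0.5 [256. 191.] [ 0.487 -0.043  0.077]
blue_pad 0.44 [378. 282.] [ 0.426 -0.586  0.077]
orange_pad 0.64 [257. 198.] [ 0.462 -0.072  0.077]
orange_pad 0.57 [304. 249.] [ 0.38  -0.341  0.077]
orange_pad 0.49 [386. 283.] [ 0.439 -0.606  0.077]
changer 0.9 [297. 253.] [ 0.408 -0.301  0.   ]
changer 0.78 [253. 201.] [ 0.502 -0.017  0.   ]
changer 0.6 [371. 286.] [ 0.456 -0.561  0.   ]
changer 0.21 [168. 157.] [0.464 0.433 0.   ]
beaker 0.55 [219. 186.] [0.477 0.137 0.   ]
bung 0.53 [285. 218.] [ 0.513 -0.167  0.   ]
dish 0.63 [164. 157.] [0.456 0.442 0.   ]
pipette 0.7 [333. 256.] [ 0.477 -0.4    0.   ]
top {'fx': 437.0249872226123, 'fy': 437.0249872226123, 'cx': 25
[... 328 characters left out ...]
247. 191.] [ 0.478 -0.052  0.077]
blue_pad 0.65 [300. 234.] [ 0.37  -0.334  0.077]
blue_pad 0.6 [364. 245.] [ 0.421 -0.586  0.077]
orange_pad 0.64 [368. 247.] [ 0.421 -0.602  0.077]
orange_pad 0.57 [250. 191.] [ 0.484 -0.065  0.077]
orange_pad 0.55 [304. 233.] [ 0.382 -0.346  0.077]
changer 0.84 [248. 194.] [ 0.51  -0.044  0.   ]
changer 0.82 [288. 233.] [ 0.396 -0.275  0.   ]
changer 0.68 [357. 238.] [ 0.483 -0.554  0.   ]
beaker 0.49 [209. 186.] [0.481 0.14  0.   ]
beaker 0.34 [244. 192.] [ 0.517 -0.022  0.   ]
beaker 0.29 [319. 231.] [ 0.457 -0.397 -0.   ]
bung 0.38 [274. 202.] [ 0.518 -0.164  0.   ]
dish 0.74 [151. 172.] [0.45  0.427 0.   ]
pipette 0.47 [320. 229.] [ 0.464 -0.397  0.   ]
```

View pics/top0.png

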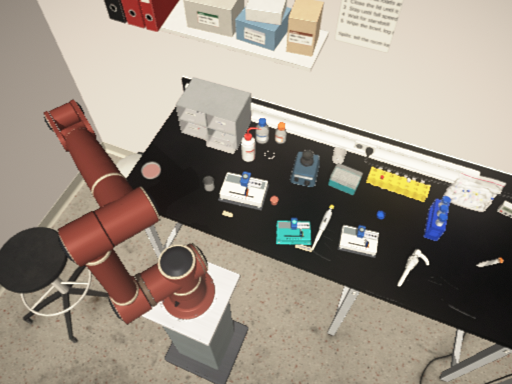

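View pics/scene0.png

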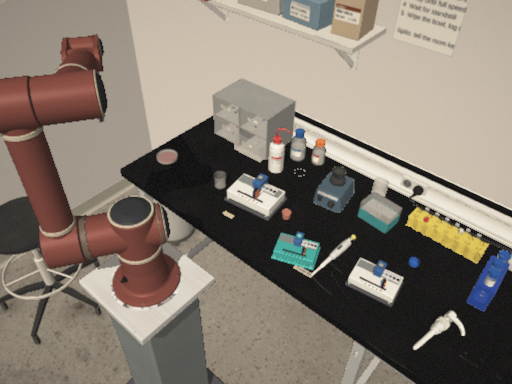

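The white changer at about (0.51, -0.03) stands between the beaker (pixel 209,186 in the top view) and the bung (274,202). It is larger than the other white one at (357,238). I'll head over it.

```bash
python3 -c "
from h import *
s=state();print(s['time'],s['tool_rot'],s['contact_force']);
from scipy.spatial.transform import Rotation as R
q=s['tool_rot'];print(R.from_quat([*q[1:],q[0]]).as_matrix().round(3).tolist())
c=camera_info('wrist');print(np.round(c['T'],3).tolist())"
python3 -m handwheel '[[[0.01,-0.03,0.01,0,0,0],[0.01,-0.035,0.01,0,0,0],[0.01,-0.035,0.01,0,0,0],[0.01,-0.035,0.01,0,0,0],[0.01,-0.035,0.01,0,0,0],[0.01,-0.035,0.01,0,0,0],[0.01,-0.035,0,0,0,0],[0.01,-0.035,0,0,0,0],[0.01,-0.035,0,0,0,0],[0.01,-0.035,0,0,0,0],[0.01,-0.035,0,0,0,0],[0.01,-0.035,0,0,0,0],[0.01,-0.035,0,0,0,0],[0.01,-0.035,0,0,0,0],[0.005,-0.035,0,0,0,0],[0.005,-0.035,0,0,0,0],[0,-0.03,0,0,0,0],[0,-0.01,0,0,0,0],[0,0,0,0,0,0]]]' 0
```

```text
0.9 [6.97174999e-06 2.24987684e-01 9.74361608e-01 1.62609170e-06] [1.36289709 0.07296041 0.48208926]
[[-0.899, 0.438, 0.0], [0.438, 0.899, 0.0], [-0.0, 0.0, -1.0]]
[[0.439, -0.863, -0.25, 0.211], [0.899, 0.421, 0.122, 0.593], [0.0, -0.278, 0.96, 0.374], [0.0, 0.0, 0.0, 1.0]]
time: 2.48
tool_pos: [0.4239, -0.035, 0.2913]
tool_rot: [0.0, 0.227, 0.974, -0.0]
contact_force: [0.0, 0.2, 0.2]
gripper_width: -0.001
grasp_force: 0.0
```

Run:
```python
from h import *
i=camera_info("wrist")
im,d=grab_frame("wrist"); cv2.imwrite("pics/w1.png",im); np.save("w1_d.npy",d)
print(np.round(i["T"],3).tolist(),i["fx"])
for t,z in (("lever_mid",.077),("blue_pad",.077),("orange_pad",.077),("changer",0),("beaker",0),("bung",0)):
    for p in pinpoint("wrist",t): print(t,round(p["conf"],2),np.round(p["position"]),np.round(world("wrist",p["position"],z=z,info=i),4))
```

```text
[[0.442, -0.861, -0.25, 0.361], [0.897, 0.425, 0.123, -0.003], [0.0, -0.278, 0.96, 0.434], [0.0, 0.0, 0.0, 1.0]] 333.1273094459283
lever_mid 0.82 [265. 211.] [ 0.4742 -0.0465  0.077 ]
lever_mid 0.6 [ 23. 245.] [ 0.3863 -0.3171  0.077 ]
blue_pad 0.85 [267. 209.] [ 0.4729 -0.0435  0.077 ]
blue_pad 0.67 [257. 222.] [ 0.4815 -0.0601  0.077 ]
blue_pad 0.62 [ 26. 240.] [ 0.3834 -0.3111  0.077 ]
orange_pad 0.84 [ 21. 246.] [ 0.3864 -0.3196  0.077 ]
orange_pad 0.59 [258. 221.] [ 0.4806 -0.0595  0.077 ]
changer 0.78 [294. 210.] [ 0.5142 -0.0195  0.    ]
changer 0.78 [ 83. 227.] [ 0.4075 -0.2932 -0.    ]
beaker 0.58 [390. 136.] [0.478  0.1326 0.    ]
bung 0.97 [201. 255.] [ 0.5175 -0.1664  0.    ]
```

View pics/w1.png

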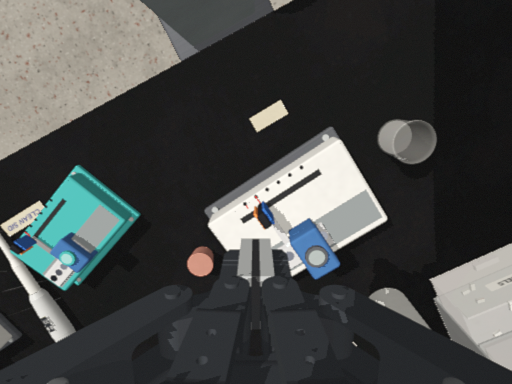

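The wrist view shows the white changer. Its lever is at about (265,212), the slot runs from (243,221) to (321,172), and the red dash is at the left end. Next I'll fit the housing top from depth to get yaw and position.

```bash
python3 - <<'E'
from h import *
i=camera_info("wrist"); im=cv2.imread("pics/w1.png"); d=np.load("w1_d.npy")
v,u=np.mgrid[:384,:512]; c=i;T=np.array(i["T"])
P=np.stack([(u-c["cx"])/c["fx"]*d,-(v-c["cy"])/c["fy"]*d,-d],-1)@T[:3,:3].T+T[:3,3]
z=P[...,2]
m=(d>0)&(z>.042)&(z<.06)&(P[...,0]>.38)&(P[...,1]>-.16)&(P[...,1]<.1)
pts=P[m][:,:2]; print(len(pts),np.median(z[m]))
r=cv2.minAreaRect((pts*1000).astype(np.float32)); print(r,cv2.boxPoints(r))
# straight near/left/right edges: hull
m2=(d>0)&(z>.085)&(z<.13)&(P[...,0]>.42)&(P[...,1]>-.12)&(P[...,1]<.05)&(v<240)
print("lever top pts",[(np.round(p,3).tolist(),int(a),int(b)) for p,a,b in list(zip(P[m2],u[m2],v[m2]))[::12]])
hull=cv2.convexHull((pts*1000).astype(np.float32))[:,0]; print(np.round(hull).tolist())
# slot: dark pixels on housing plane
g=im.max(2); s=(g<70)&(u>235)&(u<330)&(v>160)&(v<230)
E
python3 -c "
import cv2;im=cv2.imread('pics/w1.png')[120:290,190:400];cv2.imwrite('pics/w1c.png',cv2.resize(im,None,fx=3.5,fy=3.5,interpolation=cv2.INTER_CUBIC))"
```

```text
10553 0.04998643077415427
((582.3359375, -7.2670135498046875), (260.28314208984375, 190.4053497314453), 8.137407302856445) [[ 440.029      68.555885]
 [ 466.9804   -119.932365]
 [ 724.6429    -83.08991 ]
 [ 697.69147   105.39834 ]]
lever top pts [([0.465, -0.042, 0.088], 263, 207), ([0.468, -0.043, 0.091], 263, 210), ([0.467, -0.054, 0.085], 254, 212), ([0.472, -0.041, 0.089], 267, 212), ([0.472, -0.043, 0.091], 265, 213), ([0.469, -0.045, 0.099], 262, 214), ([0.468, -0.05, 0.098], 258, 215), ([0.477, -0.039, 0.089], 270, 215), ([0.473, -0.042, 0.098], 266, 216), ([0.472, -0.046, 0.1], 263, 217), ([0.471, -0.05, 0.1], 259, 218), ([0.48, -0.039, 0.091], 271, 218), ([0.476, -0.043, 0.1], 267, 219), ([0.475, -0.046, 0.1], 264, 220), ([0.475, -0.049, 0.099], 261, 221), ([0.484, -0.039, 0.092], 273, 221), ([0.48, -0.042, 0.099], 269, 222), ([0.479, -0.046, 0.1], 266, 223), ([0.479, -0.048, 0.101], 264, 224), ([0.481, -0.048, 0.1], 265, 225), ([0.483, -0.046, 0.1], 267, 226), ([0.486, -0.051, 0.092], 264, 228), ([0.515, -0.001, 0.086], 315, 229), ([0.514, -0.009, 0.086], 308, 231), ([0.514
[... 171 characters left out ...]
, ([0.522, -0.002, 0.087], 317, 235), ([0.518, -0.013, 0.087], 307, 236), ([0.524, -0.0, 0.088], 319, 236), ([0.519, -0.013, 0.087], 307, 237), ([0.525, -0.001, 0.087], 319, 237), ([0.518, -0.015, 0.089], 305, 238), ([0.525, -0.003, 0.087], 317, 238), ([0.518, -0.021, 0.088], 300, 239), ([0.523, -0.009, 0.088], 312, 239)]
[[702.0, 76.0], [554.0, 84.0], [551.0, 84.0], [548.0, 84.0], [516.0, 79.0], [479.0, 74.0], [451.0, 70.0], [446.0, 69.0], [442.0, 67.0], [441.0, 66.0], [441.0, 64.0], [442.0, 58.0], [444.0, 44.0], [446.0, 26.0], [460.0, -70.0], [464.0, -102.0], [465.0, -104.0], [466.0, -111.0], [467.0, -115.0], [468.0, -117.0], [474.0, -119.0], [508.0, -113.0], [577.0, -53.0], [679.0, 41.0]]
```

View pics/w1c.png

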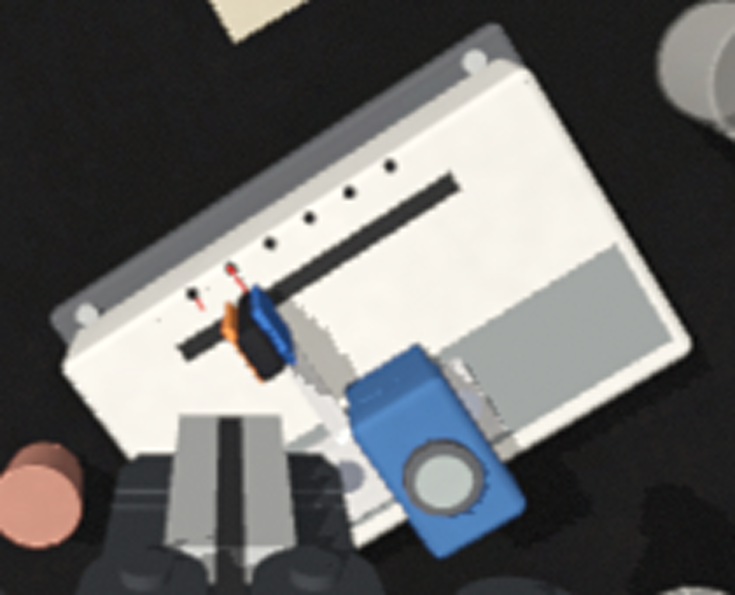

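The lever top measures (0.4755,-0.0465). The fit gives yaw of about 8°, origin (0.513,-0.017) and home at (0.479,-0.0625), so the lever is at q≈16 mm. I'll align the tool with the slot (+34°) and go down on the blue side.

```bash
python3 -m handwheel '[[[0.01,0.004,0,0,0,6.8],[0.01,0.004,-0.01,0,0,6.8],[0.01,0.004,-0.02,0,0,6.8],[0.01,0.004,-0.02,0,0,6.8],[0.008,0.004,-0.03,0,0,6.8],[0,0.004,-0.03,0,0,0],[0,0,-0.02,0,0,0],[0,0,0,0,0,0],[0,0,0,0,0,0]]]' 0
python3 - <<'E'
from h import *
from scipy.spatial.transform import Rotation as R
q=state()['tool_rot'];print(R.from_quat([*q[1:],q[0]]).as_matrix().round(3).tolist(),state()['joint_pos'])
i=camera_info("wrist")
im,d=grab_frame("wrist"); cv2.imwrite("pics/w2.png",im)
for t in ("lever_mid","blue_pad","orange_pad"):
    for p in pinpoint("wrist",t): print(t,round(p["conf"],2),np.round(p["position"]),np.round(world("wrist",p["position"],z=.077,info=i),4))
E
```

```text
time: 3.58
tool_pos: [0.4712, -0.0085, 0.1604]
tool_rot: [-0.001, -0.07, 0.998, 0.0]
contact_force: [0.6, 0.1, 0.7]
gripper_width: 0.0
grasp_force: 0.0
[[-0.99, -0.14, -0.003], [-0.14, 0.99, 0.0], [0.002, 0.001, -1.0]] [-1.76128844e-01 -2.72691394e-01  2.03274079e+00  3.55564997e-05
  1.38415840e+00 -1.88774766e+00]
lever_mid 0.88 [198. 202.] [ 0.476  -0.0487  0.077 ]
```

View pics/w2.png

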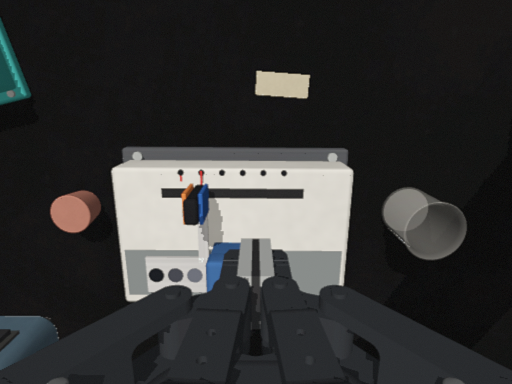

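The tool is aligned with the slot and the lever stands at the second dot (q=16). Going down on the blue side.

```bash
python3 -m handwheel '[[[0,0,-0.025,0,0,0],[0,0,-0.025,0,0,0],[0,0,-0.025,0,0,0],[0,0,-0.013,0,0,0],[0,0,0,0,0,0],[0,0,0,0,0,0]]]' 0
python3 -m handwheel '[[[0.0007,-0.005,0,0,0,0],[0.0007,-0.005,0,0,0,0],[0.0003,-0.002,0,0,0,0],[0,0,0,0,0,0],[0,0,0,0,0,0]]]' 0
```

```text
time: 4.28
tool_pos: [0.4725, -0.0094, 0.0741]
tool_rot: [0.0, -0.07, 0.998, -0.0]
contact_force: [-0.2, -0.1, 0.2]
gripper_width: -0.0
grasp_force: 0.0
time: 4.7
tool_pos: [0.4742, -0.0216, 0.074]
tool_rot: [0.001, -0.069, 0.998, -0.0]
contact_force: [0.2, -0.3, -0.9]
gripper_width: -0.0
grasp_force: 0.0
```

```bash
for k in 1; do python3 -m handwheel '[[[0.0003,-0.002,0,0,0,0],[0.0003,-0.002,0,0,0,0],[0,0,0,0,0,0]]]' 0; done
python3 -m handwheel '[[[0.0003,-0.002,0,0,0,0],[0.0003,-0.002,0,0,0,0],[0,0,0,0,0,0]]]' 0
python3 -m handwheel '[[[0.0003,-0.002,0,0,0,0],[0.0003,-0.002,0,0,0,0],[0,0,0,0,0,0]]]' 0
```

```text
time: 4.95
tool_pos: [0.4743, -0.0255, 0.0733]
tool_rot: [0.0, -0.07, 0.998, -0.0]
contact_force: [-0.7, 0.5, -0.3]
gripper_width: 0.008
grasp_force: 0.0
time: 5.2
tool_pos: [0.4749, -0.0295, 0.0733]
tool_rot: [-0.0, -0.07, 0.998, -0.0]
contact_force: [0.5, 0.3, -0.3]
gripper_width: -0.003
grasp_force: 0.0
time: 5.45
tool_pos: [0.4753, -0.0326, 0.0732]
tool_rot: [-0.0, -0.07, 0.998, 0.001]
contact_force: [-0.8, 2.0, 0.7]
gripper_width: -0.003
grasp_force: 1.3
```

```bash
python3 -m handwheel '[[[0.0003,-0.002,0,0,0,0],[0.0003,-0.002,0,0,0,0],[0,0,0,0,0,0]]]' 0
python3 -m handwheel '[[[0.0003,-0.002,0,0,0,0],[0.0003,-0.002,0,0,0,0],[0.0002,-0.001,0,0,0,0],[0,0,0,0,0,0]]]' 0
python3 -m handwheel '[[[0.0003,-0.002,0,0,0,0],[0.0003,-0.002,0,0,0,0],[0,0,0,0,0,0]]]' 0
```

```text
time: 5.7
tool_pos: [0.4763, -0.038, 0.0733]
tool_rot: [0.0, -0.07, 0.998, -0.001]
contact_force: [-0.6, 0.3, 0.1]
gripper_width: 0.004
grasp_force: 0.0
time: 6.03
tool_pos: [0.477, -0.0428, 0.0734]
tool_rot: [0.0, -0.07, 0.998, -0.0]
contact_force: [-0.1, -0.8, 0.1]
gripper_width: -0.001
grasp_force: 0.0
time: 6.28
tool_pos: [0.4774, -0.0458, 0.0733]
tool_rot: [-0.0, -0.07, 0.998, 0.001]
contact_force: [-0.7, 4.0, 0.5]
gripper_width: 0.0
grasp_force: 1.7
```

```bash
python3 -m handwheel '[[[0.0002,-0.0015,0,0,0,0],[0,0,0,0,0,0],[0,0,0,0,0,0]]]' 0
python3 - <<'E'
from h import *
i=camera_info("wrist")
im,d=grab_frame("wrist"); cv2.imwrite("pics/w3.png",im[60:320,50:460])
print(state()['contact_force'])
for t in ("lever_mid","orange_pad"):
    for p in pinpoint("wrist",t): print(t,round(p["conf"],2),np.round(p["position"]),np.round(world("wrist",p["position"],z=.077,info=i),4))
E
```

```text
time: 6.53
tool_pos: [0.4776, -0.0471, 0.0733]
tool_rot: [-0.0, -0.07, 0.998, 0.001]
contact_force: [-0.7, 5.1, 2.1]
gripper_width: -0.001
grasp_force: 2.3
[-0.44173243  5.09557537  1.6728083 ]
lever_mid 0.89 [211. 253.] [ 0.477  -0.0671  0.077 ]
orange_pad 0.6 [196. 259.] [ 0.4809 -0.0735  0.077 ]
```

View pics/w3.png

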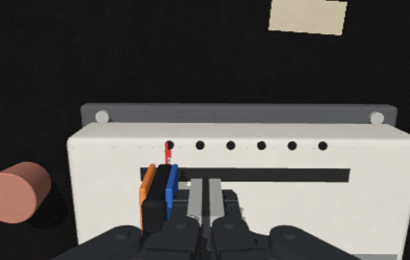

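The lever is home: it stands at the red dash, and its middle measures (0.477,-0.067). Backing off, lifting over and coming down on the orange side.

```bash
python3 -m handwheel '[[[-0.0014,0.01,0,0,0,0],[0,0,0.03,0,0,0],[0,0,0.035,0,0,0],[0,0,0,0,0,0],[0.0028,-0.02,0,0,0,0],[0.0028,-0.02,0,0,0,0],[0.0028,-0.02,0,0,0,0],[0,0,0,0,0,0],[0,0,0,0,0,0]]]' 0
python3 - <<'E'
from h import *
i=camera_info("wrist")
im,d=grab_frame("wrist"); cv2.imwrite("pics/w4.png",im[60:320,50:460])
for t in ("lever_mid","orange_pad"):
    for p in pinpoint("wrist",t): print(t,round(p["conf"],2),np.round(p["position"]),np.round(world("wrist",p["position"],z=.077,info=i),4))
E
```

```text
time: 7.43
tool_pos: [0.4848, -0.0984, 0.1383]
tool_rot: [0.0, -0.069, 0.998, -0.0]
contact_force: [0.5, 0.5, -0.1]
gripper_width: 0.004
grasp_force: 0.0
lever_mid 0.8 [310. 208.] [ 0.4766 -0.0639  0.077 ]
orange_pad 0.56 [296. 215.] [ 0.4822 -0.072   0.077 ]
```

View pics/w4.png

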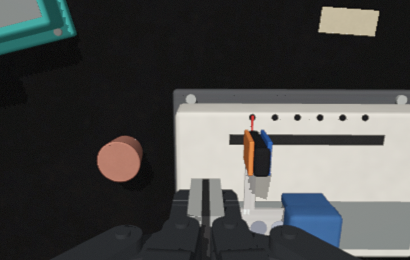

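The lever is at home, with the fingers at crop pixel (205,195) to its left. Going down and approaching.

```bash
python3 -m handwheel '[[[0,0,-0.025,0,0,0],[0,0,-0.025,0,0,0],[0,0,-0.015,0,0,0],[0,0,0,0,0,0],[-0.0007,0.005,0,0,0,0],[-0.0007,0.005,0,0,0,0],[-0.0006,0.004,0,0,0,0],[0,0,0,0,0,0],[0,0,0,0,0,0]]]' 0
python3 -m handwheel '[[[-0.0003,0.002,0,0,0,0],[0,0,0,0,0,0],[0,0,0,0,0,0]]]' 0
python3 -m handwheel '[[[-0.0003,0.002,0,0,0,0],[0,0,0,0,0,0],[0,0,0,0,0,0]]]' 0
python3 -m handwheel '[[[-0.0003,0.002,0,0,0,0],[0,0,0,0,0,0],[0,0,0,0,0,0]]]' 0
```

```text
time: 8.33
tool_pos: [0.4837, -0.0841, 0.0747]
tool_rot: [0.001, -0.07, 0.998, -0.001]
contact_force: [0.3, -2.9, -0.9]
gripper_width: -0.004
grasp_force: 1.6
time: 8.58
tool_pos: [0.4831, -0.0816, 0.0743]
tool_rot: [0.001, -0.07, 0.998, 0.0]
contact_force: [0.4, -1.1, 0.9]
gripper_width: 0.001
grasp_force: 0.5
time: 8.83
tool_pos: [0.4817, -0.0792, 0.0731]
tool_rot: [-0.0, -0.07, 0.998, 0.001]
contact_force: [-0.9, -0.2, 0.4]
gripper_width: 0.0
grasp_force: 0.0
time: 9.08
tool_pos: [0.4814, -0.0774, 0.073]
tool_rot: [-0.0, -0.07, 0.998, 0.0]
contact_force: [0.1, -0.2, -0.0]
gripper_width: -0.002
grasp_force: 0.0
```

The force rose and then vanished at y≈-0.080, so the first click has gone. Expected crests: q=24 at y≈-0.064 and q=40 at about -0.048. Checking the lever by camera before continuing.

```bash
cat > lev.py <<'E'
from h import *
i=camera_info("wrist"); T=np.array(i["T"]); im,d=grab_frame("wrist")
for p in pinpoint("wrist","lever_mid")[:1]:
    w=world("wrist",p["position"],z=.077,info=i); r=(w[:2]-[.5129,-.0173])*1000
    print("lever q",round(40-.14*r[0]+.99*r[1],1),"conf",round(p["conf"],2))
E
python3 lev.py
python3 -m handwheel '[[[-0.0007,0.005,0,0,0,0],[0,0,0,0,0,0],[0,0,0,0,0,0]]]' 0
python3 -m handwheel '[[[-0.0003,0.002,0,0,0,0],[0,0,0,0,0,0],[0,0,0,0,0,0]]]' 0
python3 -m handwheel '[[[-0.0003,0.002,0,0,0,0],[0,0,0,0,0,0],[0,0,0,0,0,0]]]' 0
python3 -m handwheel '[[[-0.0003,0.002,0,0,0,0],[0,0,0,0,0,0],[0,0,0,0,0,0]]]' 0
python3 lev.py
```

```text
lever q 9.0 conf 0.83
time: 9.43
tool_pos: [0.481, -0.0724, 0.0732]
tool_rot: [-0.0, -0.07, 0.998, 0.0]
contact_force: [-0.7, 0.4, 0.4]
gripper_width: -0.002
grasp_force: 0.0
time: 9.68
tool_pos: [0.4808, -0.0707, 0.0733]
tool_rot: [0.0, -0.07, 0.998, -0.0]
contact_force: [-0.1, 0.1, -0.3]
gripper_width: 0.001
grasp_force: 0.0
time: 9.93
tool_pos: [0.4807, -0.0698, 0.0734]
tool_rot: [0.0, -0.07, 0.998, -0.001]
contact_force: [0.7, -4.5, 0.2]
gripper_width: 0.003
grasp_force: 2.6
time: 10.18
tool_pos: [0.4803, -0.0668, 0.0734]
tool_rot: [0.0, -0.07, 0.998, 0.0]
contact_force: [-0.0, -1.7, 0.3]
gripper_width: -0.001
grasp_force: 0.8
lever q 16.9 conf 0.93
```

```bash
python3 -m handwheel '[[[-0.0003,0.002,0,0,0,0],[0,0,0,0,0,0],[0,0,0,0,0,0]]]' 0
python3 -m handwheel '[[[-0.0003,0.002,0,0,0,0],[0,0,0,0,0,0],[0,0,0,0,0,0]]]' 0
python3 lev.py
python3 -m handwheel '[[[-0.0003,0.002,0,0,0,0],[0,0,0,0,0,0],[0,0,0,0,0,0]]]' 0
python3 lev.py
python3 -c "
import cv2
from plant import grab_frame
cv2.imwrite('pics/w5.png',grab_frame('wrist')[0][60:320,50:460])"
```

```text
time: 10.53
tool_pos: [0.4796, -0.0641, 0.0732]
tool_rot: [-0.0, -0.07, 0.998, 0.001]
contact_force: [0.5, -0.9, -0.2]
gripper_width: -0.004
grasp_force: 0.0
time: 10.78
tool_pos: [0.4795, -0.0624, 0.0732]
tool_rot: [-0.0, -0.07, 0.998, 0.0]
contact_force: [0.7, -1.1, -0.6]
gripper_width: -0.001
grasp_force: 0.0
lever q 22.3 conf 0.58
time: 11.13
tool_pos: [0.4792, -0.0606, 0.0733]
tool_rot: [-0.0, -0.07, 0.998, 0.0]
contact_force: [0.5, 0.2, -0.2]
gripper_width: -0.001
grasp_force: 0.0
lever q 29.8 conf 0.7
```

View pics/w5.png

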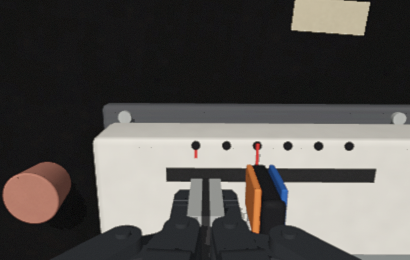

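The lever's red pointer is at the third dot (q=32, two clicks), with a gap behind it. One more click to go.

```bash
python3 -m handwheel '[[[-0.0006,0.004,0,0,0,0],[0,0,0,0,0,0],[0,0,0,0,0,0]]]' 0
python3 -m handwheel '[[[-0.0003,0.002,0,0,0,0],[0,0,0,0,0,0],[0,0,0,0,0,0]]]' 0
python3 -m handwheel '[[[-0.0003,0.002,0,0,0,0],[0,0,0,0,0,0],[0,0,0,0,0,0]]]' 0
python3 -m handwheel '[[[-0.0003,0.002,0,0,0,0],[0,0,0,0,0,0],[0,0,0,0,0,0]]]' 0
python3 -m handwheel '[[[-0.0001,0.001,0,0,0,0],[0,0,0,0,0,0],[0,0,0,0,0,0]]]' 0
python3 lev.py
```

```text
time: 11.53
tool_pos: [0.4786, -0.0565, 0.0733]
tool_rot: [-0.0, -0.07, 0.998, 0.0]
contact_force: [-0.2, -0.8, 0.1]
gripper_width: -0.004
grasp_force: 0.0
time: 11.78
tool_pos: [0.4784, -0.0547, 0.0733]
tool_rot: [0.0, -0.07, 0.998, -0.0]
contact_force: [0.3, 0.0, -0.0]
gripper_width: 0.003
grasp_force: 0.1
time: 12.03
tool_pos: [0.4783, -0.0537, 0.0734]
tool_rot: [0.0, -0.07, 0.998, -0.001]
contact_force: [-0.2, -4.3, -1.3]
gripper_width: -0.001
grasp_force: 2.5
time: 12.28
tool_pos: [0.4778, -0.0507, 0.0733]
tool_rot: [0.0, -0.07, 0.998, 0.0]
contact_force: [0.5, -0.9, -0.1]
gripper_width: -0.003
grasp_force: 0.7
time: 12.53
tool_pos: [0.4777, -0.0496, 0.0733]
tool_rot: [0.0, -0.07, 0.998, 0.0]
contact_force: [0.3, -1.4, -0.7]
gripper_width: -0.001
grasp_force: 1.0
lever q 34.3 conf 0.93
```

```bash
python3 -m handwheel '[[[-0.0002,0.0015,0,0,0,0],[0,0,0,0,0,0],[0,0,0,0,0,0]]]' 0
python3 -m handwheel '[[[-0.0001,0.001,0,0,0,0],[0,0,0,0,0,0],[0,0,0,0,0,0]]]' 0
python3 lev.py
python3 -m handwheel '[[[-0.0001,0.001,0,0,0,0],[0,0,0,0,0,0],[0,0,0,0,0,0]]]' 0
python3 lev.py
```

```text
time: 12.88
tool_pos: [0.4772, -0.0477, 0.0732]
tool_rot: [-0.0, -0.07, 0.998, 0.001]
contact_force: [-0.1, -0.4, -0.5]
gripper_width: 0.003
grasp_force: 0.0
time: 13.13
tool_pos: [0.4772, -0.047, 0.0732]
tool_rot: [-0.0, -0.07, 0.998, 0.0]
contact_force: [-0.6, -0.4, 0.5]
gripper_width: -0.003
grasp_force: 0.0
lever q 37.8 conf 0.73
time: 13.48
tool_pos: [0.4772, -0.0462, 0.0733]
tool_rot: [-0.0, -0.07, 0.998, 0.0]
contact_force: [-0.3, -0.4, -0.4]
gripper_width: -0.001
grasp_force: 0.0
lever q 38.9 conf 0.78
```

```bash
python3 -m handwheel '[[[-0.0001,0.001,0,0,0,0],[0,0,0,0,0,0],[0,0,0,0,0,0],[0,0,0,0,0,0]]]' 0
python3 lev.py
python3 -m handwheel '[[[-0.0001,0.0005,0,0,0,0],[0,0,0,0,0,0],[0,0,0,0,0,0],[0,0,0,0,0,0]]]' 0
python3 lev.py
```

```text
time: 13.92
tool_pos: [0.4772, -0.0452, 0.0733]
tool_rot: [-0.0, -0.07, 0.998, 0.0]
contact_force: [-0.4, -0.1, -0.8]
gripper_width: 0.002
grasp_force: 0.0
lever q 37.8 conf 0.67
time: 14.35
tool_pos: [0.4771, -0.0448, 0.0733]
tool_rot: [0.0, -0.07, 0.998, 0.0]
contact_force: [0.2, -0.5, 0.3]
gripper_width: 0.0
grasp_force: 0.0
lever q 40.1 conf 0.94
```

```bash
python3 -c "
import cv2
from plant import grab_frame
cv2.imwrite('pics/w6.png',grab_frame('wrist')[0][60:320,50:460])"
```

```text
(no output)
```

View pics/w6.png

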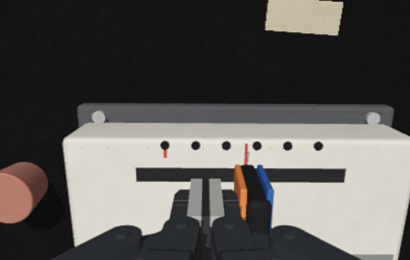

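The pointer (crop x 246) lies between the third dot (227) and the fourth (257), so the lever is about at the crest. Continuing gently.

```bash
python3 -m handwheel '[[[-0.0001,0.001,0,0,0,0],[0,0,0,0,0,0],[0,0,0,0,0,0],[0,0,0,0,0,0]]]' 0
python3 lev.py
python3 -m handwheel '[[[-0.0001,0.0005,0,0,0,0],[0,0,0,0,0,0],[0,0,0,0,0,0],[0,0,0,0,0,0]]]' 0
python3 lev.py
```

```text
time: 14.83
tool_pos: [0.477, -0.0437, 0.0733]
tool_rot: [0.0, -0.07, 0.998, -0.0]
contact_force: [0.1, -0.5, 0.2]
gripper_width: -0.002
grasp_force: 0.0
lever q 44.4 conf 0.92
time: 15.27
tool_pos: [0.4769, -0.0433, 0.0733]
tool_rot: [0.0, -0.07, 0.998, -0.0]
contact_force: [0.5, -0.0, -0.8]
gripper_width: 0.002
grasp_force: 0.0
lever q 44.4 conf 0.86
```

```bash
python3 -m handwheel '[[[0.0014,-0.01,0,0,0,0],[0.0014,-0.01,0,0,0,0],[0,0,0.03,0,0,0],[0,0,0.035,0,0,0],[0,0,0.02,0,0,0],[0,0,0,0,0,0],[0,0,0,0,0,0]]]' 0
python3 lev.py
python3 -c "
import cv2
from plant import grab_frame
cv2.imwrite('pics/w7.png',cv2.resize(grab_frame('wrist')[0][90:290,110:430],None,fx=2,fy=2))"
```

```text
time: 15.95
tool_pos: [0.4809, -0.0645, 0.1601]
tool_rot: [0.002, -0.069, 0.998, -0.001]
contact_force: [-0.0, -1.0, -0.0]
gripper_width: 0.004
grasp_force: 0.0
lever q 43.7 conf 0.98
```

View pics/w7.png

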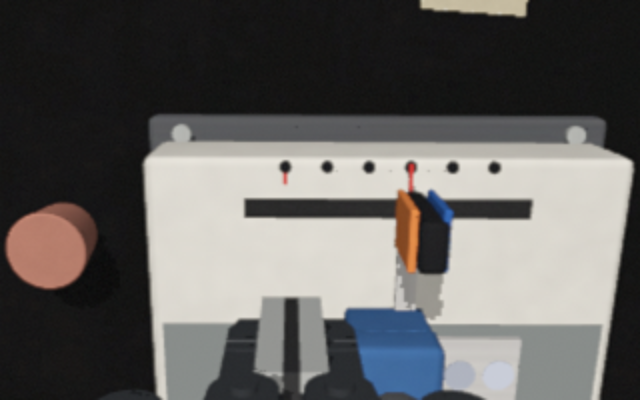

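The pointer sits exactly on the fourth dot (410,167), the third click from home, and the gripper is clear. Handing in.

```bash
python3 -m handwheel '[[[0,0,0.02,0,0,0],[0,0,0.02,0,0,0],[0,0,0,0,0,0],[0,0,0,0,0,0]]]' 0; python3 -c "
from plant import job_done
print(job_done())"
```

```text
time: 16.43
tool_pos: [0.4798, -0.0634, 0.198]
tool_rot: [0.0, -0.07, 0.998, -0.0]
contact_force: [-0.1, 0.2, -1.5]
gripper_width: -0.002
grasp_force: 0.0
the job is handed in; nothing more can be done
None
```

I pushed the lever fully home and then forward three clicks; in the last picture its pointer sits on the third click place (48 mm). The gripper is clear of it, and I handed the job in at about 16 s; no verdict came back.

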